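Start the magnetic stirrer and bring it up four clicks

TASK

Bring the magnetic stirrer under the jar up to speed: press down the far end of its rocker switch so that it snaps over to on, and only then turn the speed dial clockwise by exactly four clicks from wherever it was left, without ever going past the fourth, and leave it resting in that click. Push the side of the dial's bar with a fingertip, do not pinch it, and leave the jar on the plate and the things standing around where they are.

Things in the scene. Friction and masses are not known exactly. Their poses are not given: they have to be found in the camera images.
- stirrer: low magnetic stirrer, white housing 265 x 190 mm, 54 mm high at the back, fixed to the bench. Origin: centre of its underside. x points to its back (away from the operator), y to its left, z up. The round plate (124 mm across, top 62 mm up, centre 64 mm behind the origin) carries the jar. In front lies the sloped panel: dial on its left (+y), rocker switch on its right (-y).
- dial_axis (a point): fixed point on the dial's axis at the panel's surface, 45 mm above the bench. z: the dial's axis and the panel's normal (the panel slopes up 10 degrees to the back); x up the slope to the back, y to the left. Clockwise seen from above is faster. First click stop and end stop: nose 130 degrees counterclockwise of x (to the left and the operator); the dial is left in one of the first four clicks.
- dial: speed dial: black skirt disc 62 mm across, 3.6 mm high, under a raised bar knob. Origin on the axis at the panel's surface, z along the axis, x towards the knob's nose. 14 click stops 20 degrees apart, one white tick for each. A spring detent holds it in each: about 0.09 N m (2 to 3 N at the nose) turns it out; past half way it snaps on into the next click by itself and stays.
- pointer_tip (a point): near the knob's nose, on the middle of its top edge: 36 mm from the axis, 20 mm above the panel. A white line runs along the nose. It shows the dial's angle.
- knob_trail: trailing half of the bar knob, whose flank is pushed to turn clockwise: 7 mm to +y of the bar's middle line in the dial's frame. The whole bar is straight, 14 mm thick, stands 3 to 20 mm above the panel, and reaches 38 mm from the axis at the nose, 20 mm at the tail. Origin on the panel's surface beside the axis, 3.5 mm off the middle line; axes as dial.
- knob_lead: leading half of the same bar knob; its flank faces the clockwise way (-y in the dial's frame). Origin 3.5 mm off the middle line, axes as dial. Fingers pressing on both halves at once count as pinching.
- rocker (a joint): black rocker switch, rad: 0 off (near end down), 0.35 on (far end down). It snaps over past the middle and stays; about 3 N at the far end is enough.
- rocker_far_end (a point): on top of the rocker's far (back) end, where to press it; moves with it. The rocker is 40 mm long front to back, 25 mm wide; its far end has a small white line, sinks about 5 mm along the panel's normal when pressed, and stays about 9 mm above the panel.
- mix_jar: frosted jar with a ribbed lid, 90 mm across and 85 mm high, loose on the stirrer's plate; origin: centre of its underside.
- bottle: white plastic bottle with white screw cap, 64 mm across, 140 mm high, loose on the bench to the right of the stirrer's back; origin: centre of its underside.
- small_jar: white screw-lid jar, 71 mm across, 70 mm high, loose on the bench to the right of the stirrer; origin: centre of its underside.
- mix_spoon: steel spoon, 190 x 38 x 18 mm, lying loose to the left of the stirrer; origin: centre of its underside, long axis along its y.
There are look-alikes about, which are no part of the job. What is shaped like the mix_jar but pink or red is not meant.

How it is judged:
On the way, in this order (a step that is already met when the one before it is completed fails the run):
1. the rocker is snapped over to on while the dial is still in the click where it was left (value of joint rocker above 0.28 rad and distance of pointer_tip from where it was at the start of the episode below 0.005 m), for 0.1 s.
2. the dial stands four clicks on from where it was left (value of joint rocker above 0.28 rad and distance of pointer_tip from where it was at the start of the episode between 0.0433 and 0.0491 m), for 0.3 s.
At the end, for the whole second after the job is handed in: The rocker is on (past 0.28 rad), the dial rests within 6 degrees of the fourth click clockwise from where it was left, and the jar still stands on the plate within 8 mm of its place (all of step 2 and angular speed of dial below 0.05 rad/s and distance of mix_jar from where it was at the start of the episode below 0.008 m and linear speed of mix_jar below 0.02 m/s); the robot touches nothing.
It fails at once if the dial goes past the fourth click (more than 90 degrees from its start) (distance of pointer_tip from where it was at the start of the episode above 0.0509 m).
It fails at once if the knob's bar is pinched: the fingers press on both its halves at once with more than 1 N (contact force between the fingers and knob_lead above 1 N and contact force between the fingers and knob_trail above 1 N).
It fails at once if the jar on the plate is lifted, pushed or tipped (8 mm or 0.15 rad) (distance of mix_jar from where it was at the start of the episode above 0.008 m or angle between mix_jar's own z axis and vertical above 0.15 rad).
It fails at once if the bottle, the small jar or the spoon is moved more than 15 mm (distance of any of bottle, small_jar, mix_spoon from where it was at the start of the episode above 0.015 m).
It also fails if it takes over 61 s, if anything falls off the work surface, if the arm or the gripper's body presses on something with over 40 N, if the wrist force passes 120 N, or if a joint passes its speed limit or range.

ROBOT

A 6-joint arm with a two-finger parallel gripper is mounted at the origin on a cart in front of the work surface, level with it; the furniture and walls round the work are solid. World frame = base frame: x ahead of the robot, y to its left, z up, the work surface at z = 0. Lengths are in m, angles in rad, forces in N, time in s.
With the tool pointing down it reaches from about 0.425 to 0.95 m from the base axis. Payload 14.7 kg.
Tool frame: the origin (TCP) lies on the centre line of the jaws, within the pads' length; the fingertips stand 22 mm ahead of it and the grasp point (between the pads) lies 3 mm ahead of it (env.tcp_to_tips is the distance from the TCP to the fingertips, in m); z points along the fingers, y is the line along which they close (so a half turn about z gives the same grasp; the last joint's range is limited). The gripper opens to 85 mm and grips with 20 to 120 N. Pads are 22 mm wide; open, the fingers measure 114 mm over their backs; the gripper's body (76 mm by 85 mm) begins 54 mm behind the grasp point. The pads swing forward as they close: fully open they stand 13 mm farther back than shut.
Start: joints at [-0.047, 0.48, 1.596, -0, 1.065, -0.047], TCP at [0.65, 0, 0.253] pointing down, gripper open.
Joint ranges: [-2.75, 2.75], [-0.82, 2.05], [0.23, 2.67], [-1.56, 4.7], [0.09, 2.69], [-2.92, 2.92]. Speed limits (rad/s): [1.89, 1.89, 2.39, 3.01, 3.01, 3.01].

INTERFACE

Orientations are given as a unit quaternion [x, y, z, w].
In Python, from station import env, eyes gives the robot as it stands.
- The arm moves only by the tool arm_command, never from a script. Its argument "plan" is a list of rows, each a list of 3 entries, a list of its own where there are three numbers: the turn, a rotation vector about the tool's x, y, z in rad, then the shift along the tool's x, y, z in cm, then the opening in per cent of the stroke, from 0 (shut) to 100 (fully open). A call has 1 to 12 rows; each row shifts and turns the commanded pose from where the row before left it, along the tool's axes as they then stand; what a row does not reach is not made up. A row lasts 1/8 s, in which the tool goes at most 62.5 mm and 10.7 degrees, less where a joint would pass 70% of its speed; a pose out of reach is approached as far as the arm can. A call with a gripper value outside its range is refused whole. The fingers move at their own pace and stop on an object; "newtons" is the grip in N (left out, the last holds). Time passes only in rows, so rows that do not move let the fingers close. It gives the time, the measured TCP pose, the force, the opening and the grip force at its end, in the units of the state.
- env.get_obs(): the state, without advancing time (a new reading comes with each control period).
- eyes.snapshot(name): name is "scene" or "side" or "wrist"; returns (picture, depth): 400x640x3 uint8, red, green, blue; 400x640 float32, m along the optical axis (not along the pixel's ray), 0 where there is no reading.
- eyes.calibration(name): a dict with "fx", "fy", "cx", "cy" (pixels), "extrinsics" (4x4, takes a point from world to camera coordinates). Camera axes: x right, y up, looking along -z (the intrinsics and any distortion apply to the point x, -y, -z); pixel columns grow to the right and rows downward; lengths in m; the calibration is good to about 2 mm. A picture is of the moment at which its call begins: read the wrist's pose just before it. calibration takes no time and is no camera call; for the wrist camera it gives the pose at the moment of the call.
- env.close_job(): hands the job in; it is judged then, once.
The state is a dict: "t": time; "qpos": joint angles; "qvel": joint speeds; "tau": joint torques, N m; "ee_pos": TCP position; "tool_rot": TCP orientation; "wrist_force": force on the tool from outside, world axes, zero at the start; "torque": the same for the moment, N m; "grip_width": finger opening in m; "gripper_force": force on a finger pad.
Only numpy, scipy, OpenCV 4.12 (cv2) and the standard library are available. Lean on these libraries where they do the work, as an engineer would, in place of code of your own. Each camera call takes 0.05 s, during which the arm holds its last target. There are 200 camera calls.

## Working session

There is one attempt and no reset: what is moved stays moved. The work goes in short steps, Python scripts to look and compute and a tool call to move; the robot and the scene stay as the last step left them, time stands still between calls to the robot, and variables do not carry over. Pictures are saved under pics/ and viewed, at most 10 in all, crops included, and the job is handed in when it is done.

Besides the shell and the picture viewer there is one more tool, called after "Call:" by a JSON object that holds its "api" and its "payload". arm_command: Moves the arm, as the interface text tells. Its arguments: {"type":"object","properties":{"plan":{"type":"array"},"newtons":{"type":"number"}},"required":["plan"]}

```bash
mkdir -p pics; ls; cat > h.py <<'E'
import numpy as np, cv2
from station import env, eyes
from scipy.spatial.transform import Rotation as R
def world(c,d,u,v):
    u=np.atleast_1d(u).astype(float);v=np.atleast_1d(v).astype(float)
    z=d[v.astype(int),u.astype(int)]
    p=np.c_[(u-c['cx'])/c['fx']*z,-(v-c['cy'])/c['fy']*z,-z]
    T=np.linalg.inv(c['extrinsics']); return p@T[:3,:3].T+T[:3,3]
def pix(c,P):
    P=np.atleast_2d(P);T=np.array(c['extrinsics']);q=P@T[:3,:3].T+T[:3,3]
    return np.c_[c['cx']+c['fx']*q[:,0]/-q[:,2],c['cy']-c['fy']*q[:,1]/-q[:,2]]
def snap(n,save):
    c=eyes.calibration(n);p,d=eyes.snapshot(n);cv2.imwrite('pics/%s.png'%save,p[...,::-1]);np.savez('pics/%s.npz'%save,p=p,d=d,**{k:np.array(c[k]) for k in ('fx','fy','cx','cy','extrinsics')})
    return c,p,d
E
python3 - <<'E'
from h import *
a=[snap(n,n+'0') for n in ('scene','wrist')]
for c,p,d in a: print({k:np.round(v,3).tolist() for k,v in c.items()})
o=env.get_obs();print({k:np.round(v,3).tolist() for k,v in o.items()},env.tcp_to_tips)
E
```

```text
pics
{'fx': 414.99, 'fy': 414.99, 'cx': 322.961, 'cy': 198.344, 'extrinsics': [[0.812, -0.583, -0.014, -0.48], [0.436, 0.59, 0.68, -0.238], [-0.388, -0.558, 0.733, -0.872], [0.0, 0.0, 0.0, 1.0]]}
{'fx': 282.279, 'fy': 282.279, 'cx': 316.418, 'cy': 200.26, 'extrinsics': [[1.0, -0.0, -0.002, -0.649], [-0.0, 0.957, -0.291, 0.039], [0.002, 0.291, 0.957, -0.38], [0.0, 0.0, 0.0, 1.0]]}
{'t': 0.1, 'qpos': [-0.047, 0.481, 1.597, -0.0, 1.065, -0.047], 'qvel': [0.0, -0.001, -0.001, 0.0, -0.001, 0.0], 'tau': [0.002, -95.226, -43.104, -0.0, 0.005, -0.0], 'ee_pos': [0.65, 0.0, 0.253], 'tool_rot': [0.707, 0.707, -0.0, -0.0], 'wrist_force': [-0.201, -0.528, -0.782], 'torque': [-0.017, 0.056, -0.04], 'gripper_force': 0.0, 'grip_width': 0.085} 0.022
```

View pics/scene0.png

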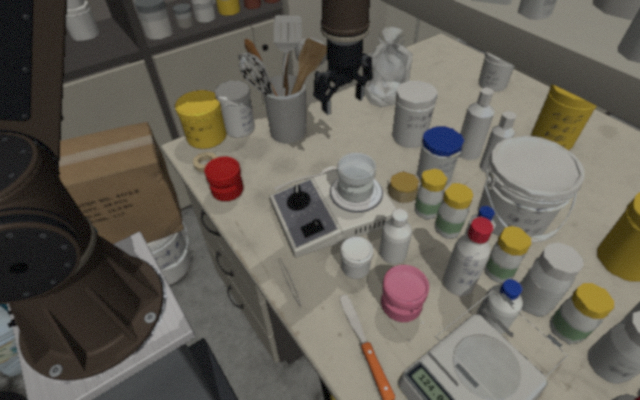

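View pics/wrist0.png

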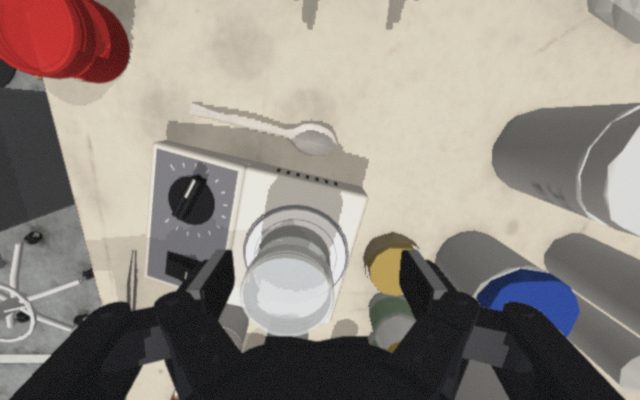

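The wrist view shows the dial at about (191,200), the rocker at (183,265), the jar on its plate at (290,270) and the spoon at (270,125). I'll zoom in on the panel and measure it.

```bash
python3 - <<'E'
from h import *
z=np.load('pics/wrist0.npz');p,d=z['p'],z['d'];c=z
cv2.imwrite('pics/crop1.png',cv2.resize(p[135:295,135:255,::-1],None,fx=5*.75,fy=5*.75,interpolation=cv2.INTER_CUBIC))
pts=[(155,145),(366,190),(360,205),(240,170),(148,275),(191,200),(185,265),(290,125),(195,105),(320,140),(200,250),(225,180),(160,180),(165,160),(229,240)]
for q,w in zip(pts,world(c,d,*np.array(pts).T)): print(q,w.round(4))
# panel plane
g=p.astype(int);V,U=np.mgrid[145:285,150:240];V=V.ravel();U=U.ravel()
W=world(c,d,U,V);col=g[V,U].mean(1)
m=(col>70)&(col<150)&(W[:,2]>.03)&(W[:,2]<.062)
for i in range(4):
    A=np.c_[W[m,:2],np.ones(m.sum())];k=np.linalg.lstsq(A,W[m,2],rcond=None)[0]
    r=W[:,2]-np.c_[W[:,:2],np.ones(len(W))]@k; m&=abs(r)<.003
print('plane',k,m.sum()); n=np.array([-k[0],-k[1],1]);n/=np.linalg.norm(n);print(n,np.degrees(np.arccos(n[2])),np.degrees(np.arctan2(-n[1],-n[0])))
# dial skirt & bar
h=r*n[2]
bar=(h>.014)&(h<.024)&(abs(U-191)<30)&(abs(V-200)<35)
B=W[bar];print('bar',bar.sum(),B.mean(0));
# yaw of housing top white & whole-box pts
V,U=np.mgrid[130:330,140:375];V=V.ravel();U=U.ravel();W=world(c,d,U,V)
m=(W[:,2]>.035)&(W[:,2]<.058)
print(cv2.minAreaRect((W[m,:2]*1000).astype(np.float32)))
m=(W[:,2]>.050)&(W[:,2]<.0575)
print(cv2.minAreaRect((W[m,:2]*1000).astype(np.float32)))
E
```

```text
(155, 145) [0.4588 0.0388 0.0361]
(366, 190) [ 0.7172 -0.0258 -0.0009]
(360, 205) [ 0.7011 -0.0296  0.0545]
(240, 170) [0.5619 0.0124 0.0544]
(148, 275) [ 0.4217 -0.1344  0.0382]
(191, 200) [ 0.5055 -0.0206  0.0638]
(185, 265) [ 0.4837 -0.1084  0.057 ]
(290, 125) [0.6156 0.0604 0.0013]
(195, 105) [0.498  0.0845 0.0027]
(320, 140) [0.6539 0.0416 0.0007]
(200, 250) [ 0.5013 -0.0917  0.0486]
(225, 180) [5.427e-01 1.000e-04 5.180e-02]
(160, 180) [ 0.4589 -0.0031  0.0378]
(165, 160) [0.4691 0.0214 0.0385]
(229, 240) [ 0.5415 -0.0749  0.0548]
plane [ 0.17122974 -0.0418011  -0.04042479] 6016
[-0.16863036  0.04116653  0.98481933] 9.996178290392733 -13.718881848444372
bar 595 [ 0.50174518 -0.01764884  0.0654551 ]
((586.1148071289062, -110.77215576171875), (240.7018585205078, 325.77374267578125), 76.72879028320312)
((590.7928466796875, -94.544189453125), (273.3054504394531, 232.12867736816406), 0.5946507453918457)
```

View pics/crop1.png

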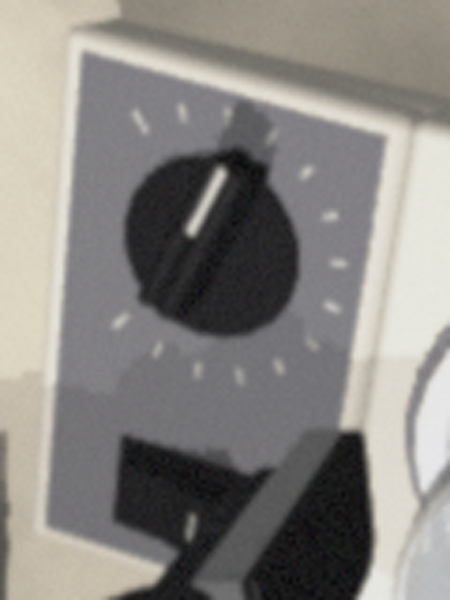

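The dial's nose points left and a little back (white line, crop (222,170) to (190,235)). The rocker is partly hidden by a finger. I'll close the gripper and move so the camera sees the whole panel.

Call:
{"api": "arm_command", "payload": {"plan": [[[0, 0, 0], [-2, -3, 0], 0], [[0, 0, 0], [-2, -3, 0], 0], [[0, 0, 0], [-2, -3, 0], 0], [[0, 0, 0], [-2, -3, 0], 0], [[0, 0, 0], [0, 0, 0], 0], [[0, 0, 0], [0, 0, 0], 0], [[0, 0, 0], [0, 0, 0], 0], [[0, 0, 0], [0, 0, 0], 0]], "newtons": 40}}

```text
t: 1.1
ee_pos: [0.5304, -0.0796, 0.2531]
tool_rot: [0.707, 0.707, -0.0, -0.0]
wrist_force: [-0.3, -0.7, 0.0]
grip_width: -0.0002
gripper_force: 0.0
```

```bash
python3 - <<'E'
from h import *
c,p,d=snap('wrist','wrist1')
cv2.imwrite('pics/crop2.png',cv2.resize(p[60:400,160:500,::-1],(600,600),interpolation=cv2.INTER_CUBIC))
V,U=np.mgrid[0:400,0:640];V=V.ravel();U=U.ravel();W=world(c,d,U,V);col=p.reshape(-1,3).mean(1)
k=np.array([.17122974,-.0418011,-.04042479])
m=(W[:,2]>.03)&(W[:,2]<.06)&(col>70)&(col<150)&(W[:,0]<.56)&(W[:,1]<.03)&(W[:,1]>-.15)&(W[:,0]>.43)
for i in range(4):
    r=(W[:,2]-np.c_[W[:,:2],np.ones(len(W))]@k);mm=m&(abs(r)<.003)
    k=np.linalg.lstsq(np.c_[W[mm,:2],np.ones(mm.sum())],W[mm,2],rcond=None)[0]
n=np.array([-k[0],-k[1],1]);n/=np.linalg.norm(n);print('plane',k,n,mm.sum())
yaw=np.arctan2(-n[1],-n[0])
near=(W[:,0]>.43)&(W[:,0]<.57)&(W[:,1]<.03)&(W[:,1]>-.17)&(W[:,2]>.03)&(W[:,2]<.08)
h=r*n[2]
sk=near&(h>.002)&(h<.0055)&(col<50)
bar=near&(h>.0175)&(h<.023)
for nm,s in(('skirt',sk),('bar',bar)):
    print(nm,s.sum(),cv2.minAreaRect((W[s,:2]*1000).astype(np.float32)),W[s].mean(0).round(4))
white=bar&(col>140);print('white',white.sum(),cv2.minAreaRect((W[white,:2]*1000).astype(np.float32)))
rk=near&(W[:,1]<-.07)&(h>.004)&(h<.02)&(col<140)
print('rocker',rk.sum(),cv2.minAreaRect((W[rk,:2]*1000).astype(np.float32)),W[rk].mean(0).round(4),h[rk].min(),h[rk].max())
print(env.get_obs()['ee_pos'],'yaw by slope',np.degrees(yaw))
E
```

```text
plane [ 0.1705084  -0.04213127 -0.04015779] [-0.16793779  0.04149609  0.98492384] 7430
skirt 1379 ((489.336181640625, -65.77704620361328), (136.93763732910156, 56.73316192626953), 78.52735137939453) [ 0.4961 -0.0359  0.0492]
bar 667 ((499.7821044921875, -18.72615623474121), (56.648399353027344, 14.029932975769043), 56.58665084838867) [ 0.5002 -0.0179  0.0657]
white 68 ((507.1419677734375, -6.12559700012207), (23.717483520507812, 2.9319307804107666), 56.545127868652344)
rocker 668 ((474.454345703125, -117.86126708984375), (25.175962448120117, 39.136653900146484), 76.88761901855469) [ 0.4751 -0.117   0.0565] 0.0040559901770074154 0.01604213702063677
[ 0.53033471 -0.07962072  0.253108  ] yaw by slope -13.879324214971811
```

View pics/crop2.png

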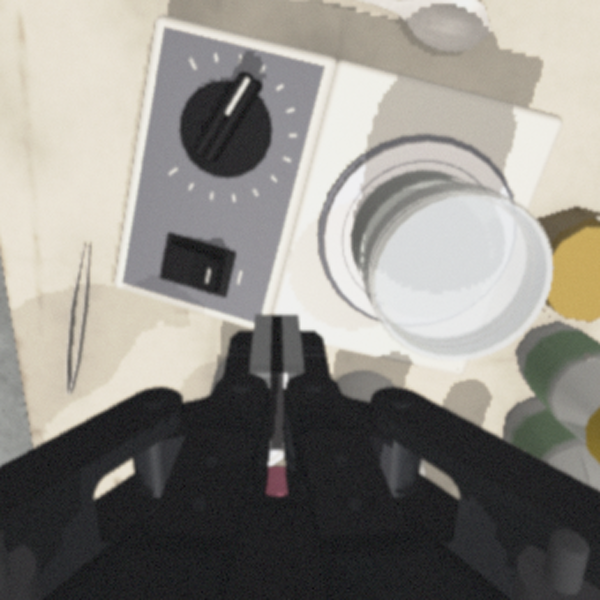

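The panel is in full view: dial centre about (226,128) in the crop with the nose at 70° (fourth click), rocker at (198,263) with its white far-end line at (208,273), jar at right. Next I check clearance to the bottle and the jars.

```bash
python3 - <<'E'
from h import *
c=np.load('pics/scene0.npz');d=c['d']
pts=[(356,245),(350,262),(398,217),(396,240),(355,165),(356,195)]
for q,w in zip(pts,world(c,d,*np.array(pts).T)): print(q,w.round(3))
E
```

```text
(356, 245) [ 0.517 -0.226  0.066]
(350, 262) [ 0.478 -0.255  0.069]
(398, 217) [ 0.595 -0.262  0.139]
(396, 240) [ 0.582 -0.279  0.089]
(355, 165) [ 0.619 -0.09   0.144]
(356, 195) [ 0.596 -0.127  0.089]
```

Call:
{"api": "arm_command", "payload": {"plan": [[[0, 0, 0], [-1.4, -1.4, 3], 0], [[0, 0, 0], [-1.4, -1.4, 3], 0], [[0, 0, 0], [-1.4, -1.3, 3], 0], [[0, 0, 0], [0, 0, 0], 0], [[0, 0, 0], [0, 0, 0], 0]]}}

```text
t: 1.78
ee_pos: [0.49, -0.1219, 0.164]
tool_rot: [0.707, 0.707, 0.0, 0.0]
wrist_force: [0.0, -1.2, -0.0]
grip_width: -0.0
gripper_force: 0.0
```

Call:
{"api": "arm_command", "payload": {"plan": [[[0, 0, 0], [0, 0, 3.5], 0], [[0, 0, 0], [0, 0, 3.5], 0], [[0, 0, 0], [0, 0, 0.5], 0], [[0, 0, 0], [0, 0, 0], 0], [[0, 0, 0], [0, 0, 0.3], 0], [[0, 0, 0], [0, 0, 0], 0]]}}

```text
t: 2.52
ee_pos: [0.4895, -0.1221, 0.0861]
tool_rot: [0.707, 0.707, 0.0, 0.001]
wrist_force: [-0.1, -0.2, 0.3]
grip_width: 0.0001
gripper_force: 0.0
```

Call:
{"api": "arm_command", "payload": {"plan": [[[0, 0, 0], [0, 0, 0.2], 0], [[0, 0, 0], [0, 0, 0.2], 0], [[0, 0, 0], [0, 0, 0], 0]]}}

```text
t: 2.9
ee_pos: [0.4885, -0.1218, 0.0811]
tool_rot: [0.707, 0.707, -0.0, -0.0]
wrist_force: [0.0, 0.4, -0.6]
grip_width: 0.0001
gripper_force: 0.0
```

Call:
{"api": "arm_command", "payload": {"plan": [[[0, 0, 0], [0, 0, 0.2], 0], [[0, 0, 0], [0, 0, 0.1], 0], [[0, 0, 0], [0, 0, 0], 0]]}}

```text
t: 3.28
ee_pos: [0.4888, -0.1219, 0.0788]
tool_rot: [0.707, 0.707, -0.0, -0.0]
wrist_force: [-4.4, 0.5, 17.6]
grip_width: -0.0001
gripper_force: 9.4
```

Call:
{"api": "arm_command", "payload": {"plan": [[[0, 0, 0], [0, 0, -2], 0], [[0, 0, 0], [0, 0, -5], 0], [[0, 0, 0], [1.4, 1.4, -3.4], 0], [[0, 0, 0], [1.4, 1.4, -3.4], 0], [[0, 0, 0], [1.4, 1.4, -3.4], 0], [[0, 0, 0], [0, 0, 0], 0], [[0, 0, 0], [0, 0, 0], 0], [[0, 0, 0], [0, 0, 0], 0]]}}

```text
t: 4.28
ee_pos: [0.53, -0.0801, 0.2491]
tool_rot: [0.707, 0.707, -0.001, -0.001]
wrist_force: [0.2, -0.3, -0.5]
grip_width: -0.0003
gripper_force: 0.0
```

```bash
python3 - <<'E'
from h import *
snap('wrist','wrist2')
print(env.get_obs()['ee_pos'].round(4))
k=np.array([.1705084,-.04213127,-.04015779]);n=np.array([-k[0],-k[1],1]);n/=np.linalg.norm(n)
x=np.array([.9709,-.2395]);y=np.array([.2395,.9709])
for f in ('wrist1','wrist2'):
    c=np.load('pics/%s.npz'%f);V,U=np.mgrid[0:400,0:640];V=V.ravel();U=U.ravel();W=world(c,c['d'],U,V)
    h=(W[:,2]-np.c_[W[:,:2],np.ones(len(W))]@k)*n[2]
    q=W[:,:2]-[.4745,-.1179];a=q@x;b=q@y;s=abs(b)<.009
    print(f,[(e,round(float(np.median(h[s&(abs(a-e/1e3)<.002)]))*1e3,1)) for e in (-16,-12,-8,-4,0,4,8,12,16)])
    s=(h>.0175)&(h<.023)&(W[:,0]<.56)&(W[:,0]>.44)&(abs(W[:,1]+.02)<.06)
    print(cv2.minAreaRect((W[s,:2]*1000).astype(np.float32)))
# jar
s=(W[:,2]>.142)&(W[:,2]<.152)&(abs(W[:,0]-.63)<.09)&(abs(W[:,1]+.06)<.09);print('jar',cv2.minEnclosingCircle((W[s,:2]*1000).astype(np.float32)))
E
```

```text
[ 0.5301 -0.0802  0.2492]
wrist1 [(-16, 8.9), (-12, 8.9), (-8, 9.4), (-4, 9.6), (0, 10.4), (4, 11.6), (8, 12.9), (12, 14.0), (16, 13.8)]
((499.7821044921875, -18.72615623474121), (56.648399353027344, 14.029932975769043), 56.58665084838867)
wrist2 [(-16, 14.2), (-12, 13.3), (-8, 12.3), (-4, 11.0), (0, 10.2), (4, 9.7), (8, 9.3), (12, 9.0), (16, 8.8)]
((499.7960510253906, -18.848024368286133), (57.04520034790039, 14.060446739196777), 56.54097366333008)
jar ((620.7103881835938, -92.6071548461914), 45.36495590209961)
```

The rocker is on (its far end went from 14 to 9 mm) and the dial hasn't moved. Next I work out the approach to the dial's flank.

```bash
cat >> h.py <<'E'
k=np.array([.1705084,-.04213127,-.04015779]);n=np.array([-k[0],-k[1],1]);n/=np.linalg.norm(n)
A=np.array([.4982,-.0270,.0455]);yD=np.cross(n,[1,0,0]);yw=np.array([.2398,.9708,0]);xD=np.cross(yw,n);xD/=np.linalg.norm(xD);yD=np.cross(n,xD)
def e(th): th=np.radians(th);return np.cos(th)*xD+np.sin(th)*yD
def target(th,r,off,h):
    M=np.c_[e(th),-e(th+90),-n]; return M,A+r/1e3*e(th)+off/1e3*e(th+90)+(h+22)/1e3*n
def go(th,r,off,h):
    o=env.get_obs();C=R.from_quat(o['tool_rot']).as_matrix();M,P=target(th,r,off,h)
    print('turn',R.from_matrix(C.T@M).as_rotvec().round(4),'shift after turn cm',(M.T@(P-o['ee_pos'])*100).round(2))
E
python3 -c "
from h import *
go(70,27,24,50);print(target(70,27,24,50))"
```

```text
turn [-0.1782  0.0097  0.5892] shift after turn cm [  4.15 -11.27  12.11]
(array([[ 0.55237967,  0.81650083,  0.16793779],
       [ 0.83149116, -0.55398603, -0.04149609],
       [ 0.05915359,  0.16256038, -0.98492384]]), array([0.48142671, 0.01173364, 0.11411021]))
```

Call:
{"api": "arm_command", "payload": {"plan": [[[-0.0446, 0.0024, 0.1473], [0, 0, 0], 0], [[-0.0446, 0.0024, 0.1473], [0, 0, 0], 0], [[-0.0446, 0.0024, 0.1473], [0, 0, 0], 0], [[-0.0446, 0.0024, 0.1473], [0, 0, 0], 0], [[0, 0, 0], [1.4, -3.8, 3], 0], [[0, 0, 0], [1.4, -3.8, 3], 0], [[0, 0, 0], [1.3, -3.7, 3], 0], [[0, 0, 0], [0, 0, 3], 0], [[0, 0, 0], [0, 0, 0], 0], [[0, 0, 0], [0, 0, 0], 0], [[0, 0, 0], [0, 0, 0], 0]]}}

```text
t: 5.7
ee_pos: [0.4824, 0.0112, 0.1171]
tool_rot: [0.879, 0.468, 0.066, 0.059]
wrist_force: [0.1, -0.2, -0.5]
grip_width: -0.0003
gripper_force: 0.0
```

```bash
python3 - <<'E'
from h import *
go(70,27,22,8)
c,p,d=snap('wrist','wrist3')
q=pix(c,[A+.020*n,A+.038*e(70)+.02*n]);print(q)
E
```

```text
turn [ 0.0035 -0.0016 -0.0003] shift after turn cm [-0.03  0.04  4.47]
[[347.39971385 265.29062505]
 [349.21273079 214.0213083 ]]
```

View pics/wrist3.png

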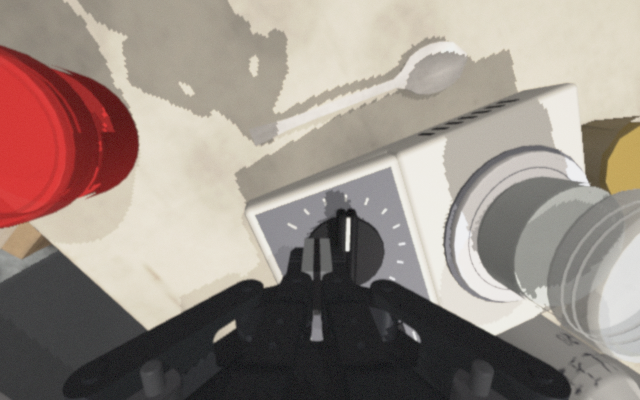

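The nose is at (348,215) and the closed fingertips are at (318,245), on its operator side, with free space below. I'll descend beside the bar and then close the gap slowly.

Call:
{"api": "arm_command", "payload": {"plan": [[[0, 0, 0], [0, 0, 1.5], 0], [[0, 0, 0], [0, 0, 1.5], 0], [[0, 0, 0], [0, 0, 1], 0], [[0, 0, 0], [0, 0, 0.4], 0], [[0, 0, 0], [0, 0, 0], 0], [[0, 0, 0], [0, 0, 0], 0]]}}

```text
t: 6.5
ee_pos: [0.4894, 0.0098, 0.0729]
tool_rot: [0.879, 0.469, 0.066, 0.059]
wrist_force: [-1.0, -0.1, 0.5]
grip_width: 0.0004
gripper_force: 0.0
```

Call:
{"api": "arm_command", "payload": {"plan": [[[0, 0, 0], [0, 0.2, 0], 0], [[0, 0, 0], [0, 0.2, 0], 0], [[0, 0, 0], [0, 0.2, 0], 0], [[0, 0, 0], [0, 0, 0], 0], [[0, 0, 0], [0, 0, 0], 0]]}}

```text
t: 7.12
ee_pos: [0.4943, 0.0064, 0.0738]
tool_rot: [0.879, 0.469, 0.066, 0.059]
wrist_force: [0.6, 0.2, 0.2]
grip_width: 0.0
gripper_force: 0.0
```

Call:
{"api": "arm_command", "payload": {"plan": [[[0, 0, 0], [0, 0.1, 0], 0], [[0, 0, 0], [0, 0.1, 0], 0], [[0, 0, 0], [0, 0, 0], 0]]}}

```text
t: 7.5
ee_pos: [0.4959, 0.0053, 0.074]
tool_rot: [0.879, 0.469, 0.065, 0.059]
wrist_force: [1.2, 0.2, 1.1]
grip_width: -0.0001
gripper_force: 0.0
```

```bash
cat >> h.py <<'E'
def where():
    o=env.get_obs();q=o['ee_pos']-A;C=R.from_quat(o['tool_rot']).as_matrix()
    th=np.degrees(np.arctan2(C[:,0]@yD,C[:,0]@xD));f=o['wrist_force']
    print('t %.2f th %.1f r %.1f off %.1f h %.1f F tool'%(o['t'],th,q@e(th)*1e3,q@e(th+90)*1e3,q@n*1e3-22),(C.T@f).round(1))
E
python3 -c "
from h import *
where()"
```

```text
t 7.50 th 70.0 r 27.3 off 15.1 h 7.8 F tool [ 0.9  1.  -0.9]
```

Call:
{"api": "arm_command", "payload": {"plan": [[[0, 0, 0], [0, 0.1, 0], 0], [[0, 0, 0.0873], [0.12, 0.235, 0], 0], [[0, 0, 0], [0, 0, 0], 0]]}}

```text
t: 7.88
ee_pos: [0.4989, 0.0046, 0.0745]
tool_rot: [0.899, 0.43, 0.068, 0.056]
wrist_force: [-1.6, 1.0, 0.7]
grip_width: -0.0001
gripper_force: 0.8
```

```bash
python3 -c "
from h import *
where()"
```

```text
t 7.88 th 65.0 r 27.2 off 14.6 h 7.8 F tool [-0.2 -1.7 -1. ]
```

Call:
{"api": "arm_command", "payload": {"plan": [[[0, 0, 0.0698], [0.1, 0.19, 0], 0], [[0, 0, 0.0698], [0.1, 0.19, 0], 0], [[0, 0, 0.0698], [0.1, 0.19, 0], 0], [[0, 0, 0.0698], [0.1, 0.19, 0], 0], [[0, 0, 0.0698], [0.1, 0.19, 0], 0], [[0, 0, 0.0698], [0.1, 0.19, 0], 0], [[0, 0, 0], [0, 0, 0], 0], [[0, 0, 0], [0, 0, 0], 0]]}}

```text
t: 8.88
ee_pos: [0.5111, -0.0001, 0.0769]
tool_rot: [0.968, 0.235, 0.078, 0.041]
wrist_force: [-0.1, 0.7, -0.0]
grip_width: -0.0
gripper_force: 0.1
```

```bash
cat >> h.py <<'E'
def dial(name):
    c,p,d=snap('wrist',name);V,U=np.mgrid[0:400,0:640];V=V.ravel();U=U.ravel();W=world(c,d,U,V)
    q=W-A;h=q@n;a=q@xD;b=q@yD
    s=(h>.0175)&(h<.0235)&(np.hypot(a,b)<.045)&(W[:,2]>0)
    w=s&(p.reshape(-1,3).mean(1)>130)
    print('bar',s.sum(),cv2.minAreaRect((np.c_[a,b][s]*1000).astype(np.float32)),'white',w.sum(),cv2.minAreaRect((np.c_[a,b][w]*1000).astype(np.float32)) if w.sum()>5 else '')
    print('white angle',np.degrees(np.arctan2(b[w].mean(),a[w].mean())))
E
python3 -c "
from h import *
where();dial('wrist4')"
```

```text
t 8.88 th 41.2 r 27.8 off 14.5 h 7.9 F tool [ 0.3 -0.7 -0. ]
bar 1122 ((12.043896675109863, 9.885334014892578), (55.76567840576172, 42.600494384765625), 57.16288757324219) white 158 ((24.792137145996094, 9.633541107177734), (18.273822784423828, 3.1690194606781006), 21.858943939208984)
white angle 21.687752212572864
```

View pics/wrist4.png

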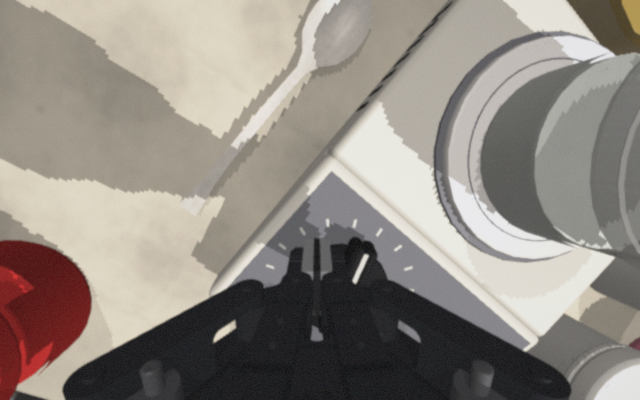

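The white line runs from (366,255) to (355,283), clear of the finger at (318,265). The depth-based angle falls between two clicks, so I'll check it by intersecting rays with the knob's top plane.

```bash
cat >> h.py <<'E'
def ray(name,box=(330,400,235,300),hh=.02):
    c=np.load('pics/%s.npz'%name);p=c['p'].mean(2);u0,u1,v0,v1=box
    V,U=np.nonzero(p[v0:v1,u0:u1]>135);U=U+u0;V=V+v0
    T=np.linalg.inv(c['extrinsics']);D=np.c_[(U-c['cx'])/c['fx'],-(V-c['cy'])/c['fy'],-np.ones(len(U))]@T[:3,:3].T;O=T[:3,3]
    W=O+D*((hh-(O-A)@n)/(D@n))[:,None];q=W-A;P=np.c_[q@xD,q@yD]*1e3
    s=np.hypot(*P.T)<42;print(s.sum(),cv2.minAreaRect(P[s].astype(np.float32)),np.degrees(np.arctan2(P[s,1].mean(),P[s,0].mean())),'z meas',c['d'][V[s],U[s]].mean())
E
python3 - <<'E'
from h import *
ray('wrist4',(340,375,245,288)); 
c=np.load('pics/wrist3.npz');ray('wrist3',(338,358,205,255))
ray('wrist1',(260,330,90,140))
c=np.load('pics/wrist4.npz')
for th in (10,20,30,50): print(th,pix(c,[A+.014*e(th)+.02*n,A+.037*e(th)+.02*n]).round(0).tolist())
E
```

```text
156 ((24.506027221679688, 9.505396842956543), (17.747661590576172, 2.70693039894104), 21.249954223632812) 21.148394287640958 z meas 0.14635715
155 ((9.15042495727539, 25.364608764648438), (30.329160690307617, 6.3284010887146), 60.432796478271484) 71.0087339580107 z meas 0.19055961
825 ((3.0608062744140625, 19.663156509399414), (68.1565170288086, 47.354286193847656), 14.497071266174316) 90.11347184545902 z meas 0.30986613
10 [[355.0, 290.0], [380.0, 257.0]]
20 [[351.0, 288.0], [369.0, 252.0]]
30 [[347.0, 287.0], [357.0, 248.0]]
50 [[338.0, 287.0], [332.0, 248.0]]
```

The angle really is about 21°. The finger's back is thicker than I assumed (about 14.5 mm half-width), so the dial leads the tool angle by about 20° and is being held at the hump before the third click. I'll step on gently and recheck.

Call:
{"api": "arm_command", "payload": {"plan": [[[0, 0, 0.0524], [0.07, 0.14, 0], 0], [[0, 0, 0.0524], [0.07, 0.14, 0], 0], [[0, 0, 0], [0, 0, 0], 0], [[0, 0, 0], [0, 0, 0], 0]]}}

```text
t: 9.43
ee_pos: [0.5133, -0.002, 0.0774]
tool_rot: [0.979, 0.184, 0.08, 0.036]
wrist_force: [0.2, 0.3, 0.4]
grip_width: -0.0
gripper_force: 0.0
```

```bash
python3 -c "
from h import *
where();dial('wrist5')"
```

```text
t 9.43 th 35.1 r 27.6 off 14.7 h 7.9 F tool [ 0.4 -0.1 -0.4]
bar 1177 ((13.972187042236328, 8.442306518554688), (54.452369689941406, 45.14961624145508), 50.936832427978516) white 168 ((26.0322265625, 4.517505645751953), (18.448087692260742, 3.5395123958587646), 8.340810775756836)
white angle 10.344748606613571
```

The dial now rests at 10°, three clicks on, and the finger is just clear. Now the last click, in small steps.

Call:
{"api": "arm_command", "payload": {"plan": [[[0, 0, 0.0524], [0.07, 0.14, 0], 0], [[0, 0, 0.0524], [0.07, 0.14, 0], 0], [[0, 0, 0.0524], [0.07, 0.14, 0], 0], [[0, 0, 0.0524], [0.07, 0.14, 0], 0], [[0, 0, 0], [0, 0, 0], 0], [[0, 0, 0], [0, 0, 0], 0]]}}

```text
t: 10.22
ee_pos: [0.5175, -0.0064, 0.0782]
tool_rot: [0.993, 0.08, 0.083, 0.028]
wrist_force: [-0.5, 1.4, 0.6]
grip_width: 0.0001
gripper_force: 0.8
```

```bash
python3 -c "
from h import *
where();dial('wrist6')"
```

```text
t 10.22 th 23.1 r 27.3 off 15.1 h 7.9 F tool [-0.2 -1.4 -0.7]
bar 1090 ((15.103653907775879, 6.689910888671875), (55.24864196777344, 41.34128189086914), 40.78598403930664) white 156 ((26.55428695678711, 2.857933521270752), (17.433778762817383, 3.0033581256866455), 7.9422430992126465)
white angle 6.362342439846022
```

Call:
{"api": "arm_command", "payload": {"plan": [[[0, 0, 0.0436], [0.06, 0.12, 0], 0], [[0, 0, 0.0436], [0.06, 0.12, 0], 0], [[0, 0, 0.0436], [0.06, 0.12, 0], 0], [[0, 0, 0], [0, 0, 0], 0], [[0, 0, 0], [0, 0, 0], 0]]}}

```text
t: 10.9
ee_pos: [0.5198, -0.0099, 0.0788]
tool_rot: [0.996, 0.015, 0.085, 0.022]
wrist_force: [0.5, -0.6, 0.3]
grip_width: -0.0001
gripper_force: 0.0
```

```bash
python3 -c "
from h import *
where();dial('wrist7')"
```

```text
t 10.90 th 15.6 r 27.4 off 15.0 h 7.9 F tool [ 0.5  0.7 -0.2]
bar 1133 ((15.513887405395508, 3.849893569946289), (55.509403228759766, 42.98380661010742), 32.92234420776367) white 158 ((26.43750762939453, -2.1967508792877197), (3.0751748085021973, 17.826061248779297), 85.2586669921875)
white angle -4.67625196227632
```

Call:
{"api": "arm_command", "payload": {"plan": [[[0, 0, 0], [0, -0.5, 0], 0], [[0, 0, 0], [0, -0.5, 0], 0], [[0, 0, 0], [0, 0, 0], 0], [[0, 0, 0], [0, 0, 0], 0]]}}

```text
t: 11.45
ee_pos: [0.5194, 0.0003, 0.0783]
tool_rot: [0.996, 0.015, 0.085, 0.022]
wrist_force: [-0.2, -0.5, -0.0]
grip_width: 0.0001
gripper_force: 0.0
```

```bash
python3 -c "
from h import *
where();dial('wrist8')"
```

```text
t 11.45 th 15.5 r 27.3 off 25.2 h 7.9 F tool [-0.2  0.5 -0. ]
bar 1003 ((23.780357360839844, 9.202219009399414), (23.682174682617188, 45.56907272338867), 8.928586959838867) white 132 ((27.41748809814453, -5.279425144195557), (3.688349962234497, 14.553631782531738), 82.38459777832031)
white angle -10.14772442059794
```

View pics/wrist8.png

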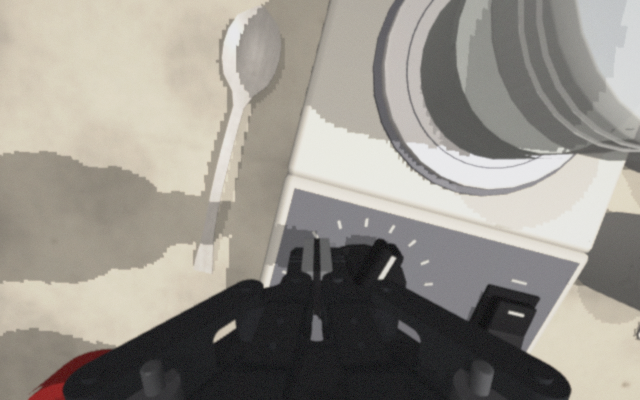

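The dial reads −10°, four clicks on, with the white line at (385,268) and the fingers well clear. I'll withdraw straight up and verify from farther off.

Call:
{"api": "arm_command", "payload": {"plan": [[[0, 0, 0], [0, 0, -3], 0], [[0, 0, 0], [0, 0, -4], 0], [[0, 0, 0], [0, 0, -5], 0], [[0, 0, 0], [-1, 0, -5], 0], [[0, 0, 0], [-1, 0, -2], 0], [[0, 0, 0], [0, 0, 0], 0], [[0, 0, 0], [0, 0, 0], 0], [[0, 0, 0], [0, 0, 0], 0]]}}

```text
t: 12.5
ee_pos: [0.4674, 0.0074, 0.261]
tool_rot: [0.996, 0.014, 0.084, 0.022]
wrist_force: [-0.5, 0.1, -0.3]
grip_width: -0.0004
gripper_force: 0.0
```

```bash
python3 - <<'E'
from h import *
where();dial('wrist9')
c=np.load('pics/wrist9.npz');V,U=np.mgrid[0:400,0:640];V=V.ravel();U=U.ravel();W=world(c,c['d'],U,V)
s=(W[:,2]>.142)&(W[:,2]<.152)&(abs(W[:,0]-.63)<.09)&(abs(W[:,1]+.09)<.09);print('jar',cv2.minEnclosingCircle((W[s,:2]*1000).astype(np.float32)))
h=(W-A)@n;q=W-[.4745,-.1179,0];a=q@xD;b=q@yD
for ee in(-14,14):
    s=(abs(b)<.009)&(abs((W[:,:2]-[.4745,-.1179])@np.array([.9709,-.2395])-ee/1e3)<.002);print(ee,np.median(h[s]))
E
```

```text
t 12.50 th 15.5 r 6.7 off 25.1 h 196.8 F tool [-0.5 -0.1  0.2]
bar 559 ((7.914005279541016, -1.7073078155517578), (14.18519401550293, 57.141334533691406), 80.0938949584961) white 62 ((22.884103775024414, -4.193371772766113), (3.5870108604431152, 23.26722526550293), 80.24116516113281)
white angle -10.429643311930977
jar ((620.3587646484375, -92.3544692993164), 45.183372497558594)
-14 0.013866550207166059
14 0.009262318371640835
```

View pics/wrist9.png

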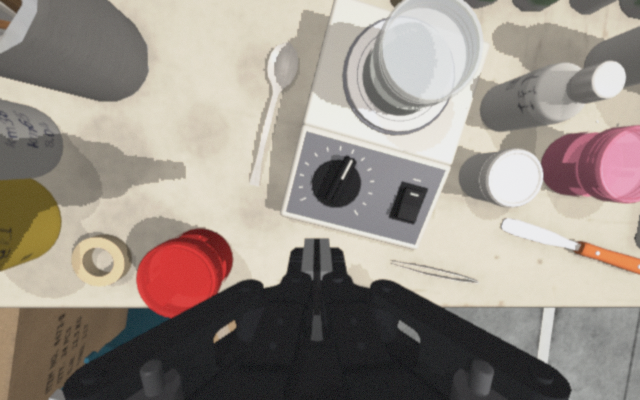

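The dial at (338,180) stands at −10°, exactly 80° on from its start. The rocker at (409,200) is on, the jar hasn't moved and nothing is touched, so I'm handing in.

```bash
python3 -c "
from h import *
print(env.close_job())"
```

```text
the job is handed in; nothing more can be done
None
```

The job is handed in: the rocker was snapped on first, then the dial was turned clockwise exactly four clicks (70° to −10°) and left resting there, with the jar in its place and nothing else touched; the judge gave no verdict.

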